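# Put the lid on the jar of clean vials

## Robot

A 6-joint arm with a two-finger parallel gripper is mounted at the origin on the work surface. World frame = base frame: x ahead of the robot, y to its left, z up, the work surface at z = 0. Lengths are in m, angles in rad, forces in N, time in s.
With the tool pointing down it reaches from about 0.25 to 0.725 m from the base axis. Payload 4 kg.
Tool frame: the origin (TCP) lies midway between the tips of the shut fingers; the grasp point (between the pads) lies 19 mm behind it (bot.grip_point_offset is the z of the grasp point in the tool frame, in m); z points along the fingers, y is the line along which they close (so a half turn about z gives the same grasp; the last joint's range is limited). The gripper opens to 85 mm and grips with 20 to 120 N. Pads are 22 mm wide; open, the fingers measure 114 mm over their backs; the gripper's body (76 mm by 85 mm) begins 54 mm behind the grasp point. The pads swing forward as they close: fully open they stand 13 mm farther back than shut.
Start: joints at [1.318, 0.241, 0.005, 1.335, 0, 1.571], TCP at [0.125, 0.484, 0.231] pointing down, gripper open.
Joint ranges: [-2.72, 2.72], [-1.05, 1.87], [-1.09, 1.28], [-1.99, 2.15], [-1.42, 1.44], [-3.14, 3.14]. Speed limits (rad/s): [2.79, 2.79, 3.14, 3.14, 3.14, 3.14].

## Interface

Orientations are given as a unit quaternion [x, y, z, w].
In Python, from workcell import bot gives the robot as it stands. The module is installed in compiled form; this text tells all that it offers.
- The arm moves only by the tool apply_moves, never from a script. Its argument "rows" is a list that holds one entry, the list of rows, each a list of 5 numbers: the opening in per cent of the stroke, from 0 (shut) to 100 (fully open), then the shift along the world's x, y, z in m, then the turn about the world's z in rad. In form: [[[hand, dx, dy, dz, turn], ...]]. A call has 1 to 8 rows; each row shifts and turns the commanded pose from where the row before left it; what a row does not reach is not made up. A row lasts 1/10 s, in which the tool goes at most 50 mm and 8.59 degrees, less where a joint would pass 70% of its speed; a pose out of reach is approached as far as the arm can. A call is refused whole if a number of a shift passes 0.05 or a number of a turn 0.15, either way. A call with a gripper value outside its range is refused whole. The fingers move at their own pace and stop on an object; "force" is the grip in N (left out, the last holds). Time passes only in rows, so rows that do not move let the fingers close. It gives the time, the measured TCP pose, the force, the opening and the grip force at its end, in the units of the state.
- bot.sense(): the state, without advancing time (a new reading comes with each control period).
- bot.snapshot(name): name is "scene" or "top" or "wrist"; returns a dict with "pixels" (400x640x3 uint8, blue, green, red), "intrinsics" (3x3 intrinsics, pixels), "k1" (the pictures are not rectified: a ray, as slopes to the right and down, at radius r is drawn at 1 + k1 r^2 times it, then the intrinsics apply), "R" (3x3) and "t" (3): a world point X has camera coordinates R X + t. Camera axes: x right, y down, z forward; pixel columns grow to the right and rows downward; lengths in m; the calibration is good to about 2 mm. A picture is of the moment at which its call begins. There is no depth.
- bot.finish_job(): hands the job in; it is judged then, once.
Trained networks look in the newest picture that a camera, given by its name, has taken for a name from the list of things; names that differ only in an ending like _2 or _b are one class to them, and where a whole thing is asked for, a point or a joint stands for the part that bears it (a point fixed in the world has none). Each returns a list of dicts, best first, with "p" (0 to 1); they miss things now and then, are a little off and sometimes report something else, mostly with a low value. They report only what shows in the picture. A call takes as long as a camera call. They do not tell look-alikes from the thing itself.
- bot.cut_out(query, camera): "pixels" (400x640 bool, what is visible of it) and "rect" ([left, top, right, bottom] in pixels, round what is visible of it).
The state is a dict: "time": time; "qpos": joint angles; "joint_velocities": joint speeds; "joint_efforts": joint torques, N m; "tcp_pos": TCP position; "orientation": TCP orientation; "force": force on the tool from outside, world axes, zero at the start; "torque": the same for the moment, N m; "width": finger opening in m; "grasp_force": force on a finger pad.
Only numpy, scipy, OpenCV 4.12 (cv2) and the standard library are available. Lean on these libraries where they do the work, as an engineer would, in place of code of your own. Each camera call takes 0.05 s, during which the arm holds its last target. There are 200 camera calls.

## Task

Cover the wide steel jar of clean vials with the large lid that fits it: lower the lid onto the rim, do not drop it, so that it sits fully home and level, knob up. Leave the wide jar standing where it is, and do not disturb the narrow jar or the small lid.

Things in the scene. Friction and masses are not known exactly. Their poses are not given: they have to be found in the camera images.
- wide_jar: Wide open round steel jar, loose on the counter, 0.44-0.72 kg, short glass vials inside (tops 19 mm below the rim): 120 mm across, wall 4 mm (mouth 112 mm), 65 mm high. Origin: centre of its underside; z is its axis, up; the rim is at z = 65 mm.
- wide_lid: Large round steel lid, 0.18-0.35 kg, knob up on the counter: disc 136 mm across, 5 mm thick; under it a tapered boss 12 mm deep (92 mm across at the disc, 80 below) that enters the mouth with 10 mm play all round; on top an upright round black knob, 26 mm across, 34 tall. Origin: centre of the boss underside, z up: disc z 12-17 mm, knob 17-51. Seated, its origin is 53 mm above the jar's.
- narrow_jar: Bystander: the narrow open stainless steel jar, outer diameter 80 mm, height 80 mm, with thin steel rods standing in it up to 110 mm above the counter. Origin: centre of its underside, z up.
- small_lid: Bystander: the small round steel lid, too small for the wide jar: disc of diameter 92 mm, black knob of diameter 20 mm, 51 mm tall in all, lying knob up on the counter. Origin: centre of its underside, z up.
Not all that is in view belongs to the job. What is shaped like the wide_lid but green or orange is not meant.

How it is judged:
By the outcome, as a careful person would: the job done as asked, in the order asked, and still so for the second after the job is handed in, with the robot touching nothing.
It also fails if it takes over 35 s, if anything falls off the work surface, if the arm or the gripper's body presses on something with over 40 N, if the wrist force passes 120 N, or if a joint passes its speed limit or range.

## Working session

There is one attempt and no reset: what is moved stays moved. The work goes in short steps, Python scripts to look and compute and a tool call to move; the robot and the scene stay as the last step left them, time stands still between calls to the robot, and variables do not carry over. Pictures are saved under pics/ and viewed, at most 10 in all, crops included, and the job is handed in when it is done.

Besides the shell and the picture viewer there is one more tool, called after "Request:" in YAML: its name, and indented under it one key for each argument. apply_moves: Moves the arm, as the interface text tells. Its arguments: {"type":"object","properties":{"rows":{"type":"array"},"force":{"type":"number"}},"required":["rows"]}

```bash
mkdir -p pics; cat > h.py <<'E'
import numpy as np, cv2
from workcell import bot
def ray(s,u,v):
    K=np.array(s["intrinsics"]);d=np.array([s["k1"],0,0,0,0],float)
    p=cv2.undistortPoints(np.array([[[u,v]]],float),K,d)[0,0]
    R=np.array(s["R"]);t=np.array(s["t"]).ravel()
    return -R.T@t, R.T@np.array([p[0],p[1],1])
def atz(s,u,v,z):
    c,d=ray(s,u,v); return c+d*(z-c[2])/d[2]
def proj(s,X):
    X=np.atleast_2d(X);c=X@np.array(s["R"]).T+np.array(s["t"]).ravel()
    a=c[:,:2]/c[:,2:];r2=(a**2).sum(1,keepdims=True);a=a*(1+s["k1"]*r2)
    K=np.array(s["intrinsics"]);return np.c_[a[:,0]*K[0,0]+K[0,2],a[:,1]*K[1,1]+K[1,2]]
E
python3 - <<'E'
from h import *
st=bot.sense();print(st["time"],st["tcp_pos"],st["orientation"],st["force"],st["width"],bot.grip_point_offset)
ims=[]
for c in["scene","top"]:
    s=bot.snapshot(c);im=s["pixels"].copy();cv2.imwrite(f"pics/{c}0.png",im)
    print(c,-np.array(s["R"]).T@np.array(s["t"]).ravel())
    for q in["wide_jar","wide_lid","narrow_jar","small_lid"]:
        for o in bot.cut_out(q,c):
            m=o["pixels"];ys,xs=np.nonzero(m)
            print(q,round(o["p"],2),o["rect"],xs.mean().round(1),ys.mean().round(1),atz(s,xs.mean(),ys.mean(),.02).round(3))
E
```

```text
0.0 [0.12491468 0.4834986  0.23043588] [ 1.26072034e-01  9.92020554e-01 -1.02484074e-03 -1.15011274e-04] [-0.56934024 -1.06258174 -0.52847424] 0.08587335673196096 -0.0187
scene [ 1.08196381 -0.48179078  0.94757463]
wide_jar 0.82 [418.2, 151.7, 476.0, 208.6] 448.8 179.0 [0.601 0.242 0.02 ]
wide_lid 0.87 [204.9, 159.8, 259.4, 202.3] 230.2 180.7 [ 0.288 -0.196  0.02 ]
wide_lid 0.75 [255.7, 256.1, 318.3, 317.6] 285.8 287.0 [ 0.616 -0.246  0.02 ]
wide_lid 0.62 [151.5, 200.2, 210.9, 248.8] 179.6 225.2 [ 0.339 -0.356  0.02 ]
narrow_jar 0.68 [240.8, 189.9, 277.5, 239.8] 257.3 213.8 [ 0.416 -0.195  0.02 ]
small_lid 0.89 [376.6, 141.5, 410.4, 166.5] 392.2 152.0 [0.449 0.191 0.02 ]
top [ 0.34070749 -0.04345022  0.76688004]
wide_jar 0.92 [148.4, 87.6, 223.0, 155.8] 184.6 122.7 [0.614 0.238 0.02 ]
wide_lid 0.75 [386.3, 96.9, 450.8, 157.5] 416.3 126.1 [ 0.607 -0.241  0.02 ]
wide_lid 0.66 [445.4, 227.3, 511.5, 294.3] 476.3 260.7 [ 0.333 -0.349  0.02 ]
wide_lid 0.61 [361.0, 254.2, 431.0, 321.2] 397.0 286.2 [ 0.284 -0.192  0.02 ]
narrow_jar 0.8 [375.7, 187.6, 427.9, 231.7] 403.2 209.4 [ 0.434 -0.208  0.02 ]
small_lid 0.64 [181.8, 180.1, 229.5, 227.4] 202.7 204.1 [0.444 0.192 0.02 ]
```

View pics/top0.png

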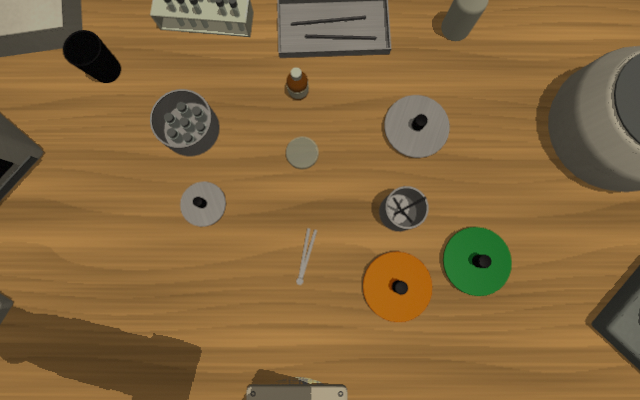

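View pics/scene0.png

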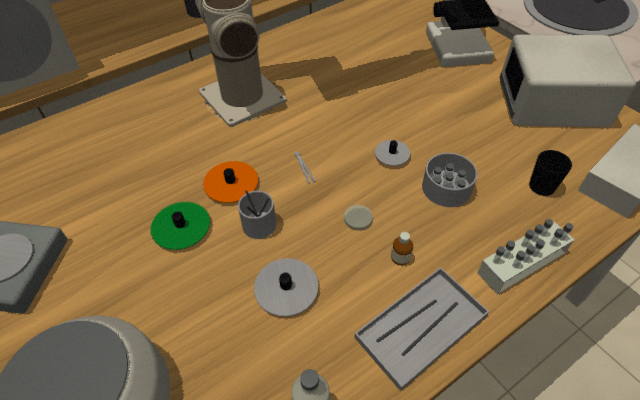

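The steel lid is at top (417,126), with the green (477,261) and orange (397,287) ones as decoys. The wide jar is at (185,122). I'll refine these two positions by silhouette matching in both cameras.

```bash
cat >> h.py <<'E'
def ring(x,y,z,r,n=72):
    a=np.linspace(0,2*np.pi,n,endpoint=False);return np.c_[x+r*np.cos(a),y+r*np.sin(a),0*a+z]
def sil(s,x,y,parts,F=4):
    im=np.zeros((400*F,640*F),np.uint8)
    for p in parts:
        P=np.vstack([ring(x,y,z,r) for z,r in p])
        h=cv2.convexHull((((proj(s,P)+.5)*F)).astype(np.float32)).round().astype(np.int32)
        cv2.fillPoly(im,[h],255)
    return cv2.resize(im,(640,400),interpolation=cv2.INTER_AREA)/255.
JAR=[[(0,.06),(.065,.06)]]
LID=[[(.012,.068),(.017,.068)],[(.017,.013),(.051,.013)]]
def fit(s,m,parts,x,y,zc=.02):
    ys,xs=np.nonzero(m);t=np.array([xs.mean(),ys.mean()])
    for _ in range(6):
        w=sil(s,x,y,parts);g=np.mgrid[:400,:640];c=np.array([(w*g[1]).sum(),(w*g[0]).sum()])/w.sum()
        d=atz(s,*t,zc)-atz(s,*c,zc);x+=d[0];y+=d[1]
    w=w>.5;return x,y,(w&m).sum()/(w|m).sum()
E
python3 - <<'E'
from h import *
for c in["scene","top"]:
    s=bot.snapshot(c)
    for q,P,x0,y0 in[("wide_jar",JAR,.61,.24),("wide_lid",LID,.61,-.243)]:
        for o in bot.cut_out(q,c):
            ys,xs=np.nonzero(o["pixels"]);a=atz(s,xs.mean(),ys.mean(),.02)
            if np.hypot(a[0]-x0,a[1]-y0)<.05: print(c,q,np.round(fit(s,o["pixels"],P,x0,y0),4))
E
```

```text
scene wide_jar [0.6057 0.2307 0.9316]
scene wide_lid [ 0.6103 -0.2428  0.966 ]
top wide_jar [0.608  0.2302 0.9829]
top wide_lid [ 0.6103 -0.242   0.9826]
```

Request:
apply_moves:
  rows:
    - [[100, 0.027, -0.04, 0, 0], [100, 0.027, -0.04, 0, 0], [100, 0.027, -0.04, 0, 0], [100, 0.027, -0.04, 0, 0], [100, 0.027, -0.04, 0, 0], [100, 0.027, -0.04, 0, 0], [100, 0.027, -0.04, 0, 0], [100, 0.027, -0.04, 0, 0]]
  force: 60

```text
time: 1.6
tcp_pos: [0.3419, 0.1624, 0.2317]
orientation: [0.126, 0.992, 0.0, 0.001]
force: [0.8, 1.2, 1.1]
width: 0.0851
grasp_force: 0.0
```

Request:
apply_moves:
  rows:
    - [[100, 0.027, -0.04, 0, 0], [100, 0.027, -0.04, 0, 0], [100, 0.027, -0.04, 0, 0], [100, 0.027, -0.04, 0, 0], [100, 0.027, -0.04, 0, 0], [100, 0.027, -0.04, 0, 0], [100, 0.027, -0.04, 0, 0], [100, 0.027, -0.04, 0, 0]]

```text
time: 2.4
tcp_pos: [0.5579, -0.1578, 0.2313]
orientation: [0.126, 0.992, 0.0, 0.0]
force: [0.4, 0.5, 0.0]
width: 0.0852
grasp_force: 0.0
```

Request:
apply_moves:
  rows:
    - [[100, 0.027, -0.04, 0, 0], [100, 0.024, -0.045, -0.03, 0], [100, 0, 0, -0.03, 0], [100, 0, 0, -0.03, 0], [100, 0, 0, 0, 0], [100, 0, 0, 0, 0]]

```text
time: 3.0
tcp_pos: [0.604, -0.2337, 0.1458]
orientation: [0.126, 0.992, 0.0, -0.001]
force: [-1.1, -0.2, 0.4]
width: 0.0851
grasp_force: 0.0
```

```bash
python3 - <<'E'
from h import *
s=bot.snapshot("wrist");im=s["pixels"].copy()
for o in bot.cut_out("wide_lid","wrist"):
    print(o["p"],o["rect"])
    try: print(np.round(fit(s,o["pixels"],LID,.61,-.2425),4))
    except Exception as e: print(e)
for z,r in[(.017,.068),(.051,.013)]:
    cv2.polylines(im,[proj(s,ring(.6103,-.2425,z,r)).astype(int)],True,(0,0,255),1)
cv2.imwrite("pics/w1.png",im)
st=bot.sense();print(st["tcp_pos"],st["orientation"],st["force"])
E
```

```text
0.77 [227.4, 110.1, 390.0, 266.5]
[ 0.6092 -0.2443  0.9593]
[ 0.60558831 -0.23407736  0.14841402] [ 1.25830706e-01  9.92049937e-01 -4.65282403e-04  1.82743584e-03] [ 0.36495906 -0.48896291  0.62250463]
```

View pics/w1.png

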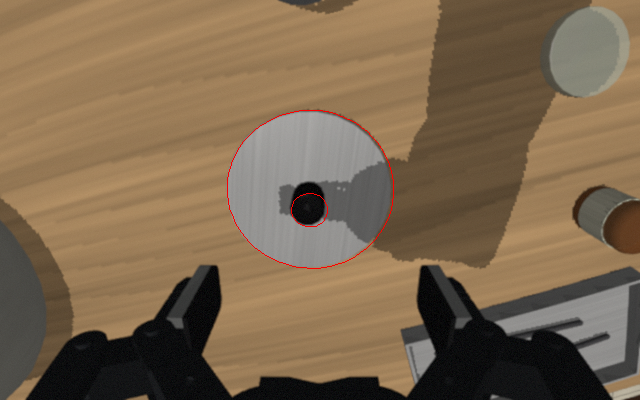

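The wrist view shows the lid outline (227–393, 110–268) matching my estimate of (0.610, -0.243). The knob is at (308,205), so I'll descend over it.

Request:
apply_moves:
  rows:
    - [[100, 0.005, -0.0085, -0.03, 0], [100, 0, 0, -0.03, 0], [100, 0, 0, -0.03, 0], [100, 0, 0, -0.02, 0], [100, 0, 0, -0.012, 0], [100, 0, 0, 0, 0]]

```text
time: 3.7
tcp_pos: [0.6093, -0.2421, 0.0239]
orientation: [0.126, 0.992, 0.0, -0.0]
force: [-0.5, -0.5, 0.1]
width: 0.0853
grasp_force: 0.0
```

Request:
apply_moves:
  rows:
    - [[30, 0, 0, 0, 0], [20, 0, 0, 0, 0], [10, 0, 0, 0, 0], [0, 0, 0, 0, 0], [0, 0, 0, 0, 0], [0, 0, 0, 0, 0]]
  force: 60

```text
time: 4.3
tcp_pos: [0.6101, -0.2429, 0.0253]
orientation: [0.126, 0.992, -0.0, 0.001]
force: [-0.6, -0.1, 6.6]
width: 0.0246
grasp_force: 59.2
```

Request:
apply_moves:
  rows:
    - [[0, 0, 0, 0.01, 0], [0, 0, 0, 0.02, 0], [0, 0, 0, 0.03, 0], [0, 0, 0, 0.04, 0], [0, 0, 0, 0.03, 0], [0, 0, 0, 0.015, 0], [0, 0, 0, 0, 0], [0, 0, 0, 0, 0]]

```text
time: 5.1
tcp_pos: [0.6087, -0.2421, 0.1679]
orientation: [0.126, 0.992, 0.0, -0.001]
force: [0.4, -0.0, -4.5]
width: 0.024
grasp_force: 59.0
```

```bash
python3 - <<'E'
from h import *
st=bot.sense();print(st["tcp_pos"],st["force"],st["torque"],st["width"],st["grasp_force"])
s=bot.snapshot("wrist");im=s["pixels"].copy();x,y,z=st["tcp_pos"]
for dz,r in[(.017,.068),(.051,.013)]:
    cv2.polylines(im,[proj(s,ring(x,y,z-.0245+dz,r)).astype(int)],True,(0,0,255),1)
cv2.imwrite("pics/w2.png",im)
E
```

```text
[ 0.60865362 -0.24211119  0.16785406] [ 0.4452522  -0.04832173 -4.50010021] [-0.04003494  0.03783101  0.0700724 ] 0.024007695706459175 59.04360115528107
```

View pics/w2.png

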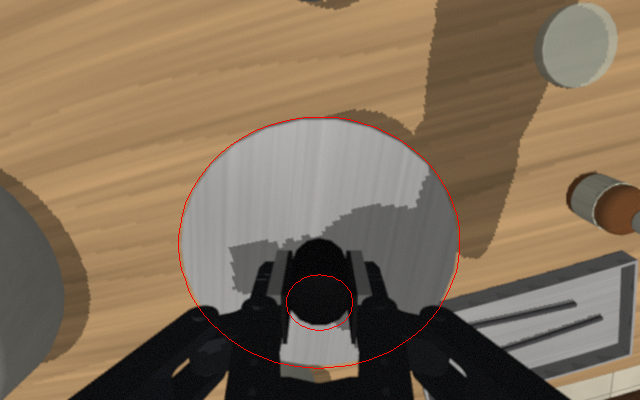

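The lid is held level and centred, with its outline on the prediction (180–460). Carrying it to the jar.

Request:
apply_moves:
  rows:
    - [[0, 0, 0.02, 0, 0], [0, 0, 0.035, 0, 0], [0, 0, 0.04, 0, 0], [0, 0, 0.04, 0, 0], [0, 0, 0.04, 0, 0], [0, 0, 0.04, 0, 0], [0, 0, 0.04, 0, 0], [0, 0, 0.04, 0, 0]]

```text
time: 5.95
tcp_pos: [0.6076, 0.0549, 0.1671]
orientation: [0.126, 0.992, -0.0, -0.002]
force: [1.0, 0.5, -3.3]
width: 0.0244
grasp_force: 59.2
```

Request:
apply_moves:
  rows:
    - [[0, 0, 0.04, 0, 0], [0, 0, 0.04, 0, 0], [0, 0, 0.04, 0, 0], [0, 0, 0.03, 0, 0], [0, 0, 0.02, 0, 0], [0, 0, 0.008, 0, 0], [0, 0, 0, 0, 0], [0, 0, 0, 0, 0]]

```text
time: 6.75
tcp_pos: [0.6092, 0.2292, 0.1685]
orientation: [0.127, 0.992, -0.001, -0.0]
force: [-0.5, 0.0, -3.7]
width: 0.0242
grasp_force: 59.3
```

```bash
python3 - <<'E'
from h import *
st=bot.sense();print(st["time"],st["tcp_pos"],st["force"],st["torque"],st["width"],st["grasp_force"])
x,y,z=st["tcp_pos"]
s=bot.snapshot("wrist");im=s["pixels"].copy()
for o in bot.cut_out("wide_jar","wrist"): print("jar wrist",o["p"],o["rect"])
cv2.polylines(im,[proj(s,ring(x,y,z-.0245+.017,.068)).astype(int)],True,(0,0,255),1)
for Z in(0,.065): cv2.polylines(im,[proj(s,ring(.607,.2305,Z,.06)).astype(int)],True,(0,255,0),1)
s=bot.snapshot("scene");i2=s["pixels"].copy()
for o in bot.cut_out("wide_jar","scene"): print("jar",o["p"],o["rect"])
for Z in(0,.065): cv2.polylines(i2,[proj(s,ring(.607,.2305,Z,.06)).astype(int)],True,(0,255,0),1)
for Z in(.012,.017): cv2.polylines(i2,[proj(s,ring(x,y,z-.0245+Z,.068)).astype(int)],True,(0,0,255),1)
i2=cv2.resize(i2[60:260,340:560],None,fx=2,fy=2)
cv2.imwrite("pics/w3.png",np.vstack([cv2.resize(im,(480,300)),cv2.resize(i2,(480,300))]) if 0 else im);cv2.imwrite("pics/s3.png",i2)
E
```

```text
6.75 [0.60920741 0.22923185 0.16849486] [-0.47145387  0.02330819 -3.71926794] [ 0.01940091  0.01866565 -0.07021932] 0.024168963515304294 59.279866218566895
jar wrist 0.85 [275.4, 107.3, 365.8, 120.2]
jar 0.97 [420.4, 155.5, 480.5, 207.4]
jar 0.7 [376.1, 140.1, 408.3, 164.8]
```

View pics/w3.png

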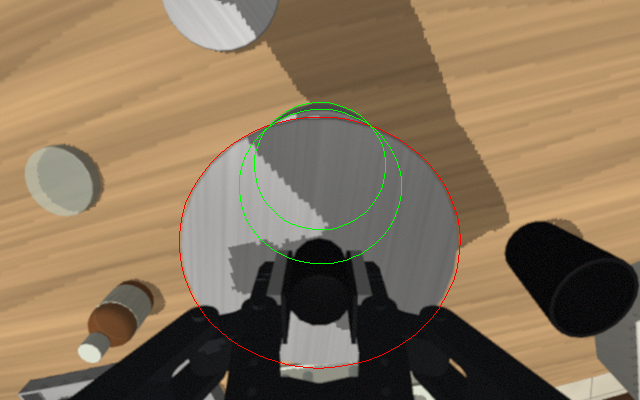

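View pics/s3.png

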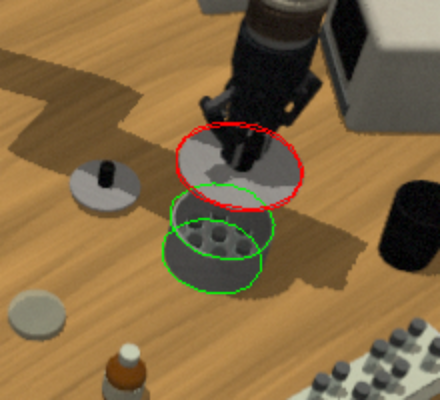

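The lid is right above the jar. In the scene view my jar model (green, 163–273) looks shifted slightly left of the real jar, so I'll check that before lowering.

```bash
python3 - <<'E'
from h import *
a=cv2.imread("pics/top0.png");b=cv2.imread("pics/scene0.png")
s1=bot.snapshot("top");s2=bot.snapshot("scene");out=[]
for c,im,s,(u,v) in[("top",a,s1,(185,122)),("scene",b,s2,(448,178))]:
    F=5;x0,y0=u-39,v-39;cr=cv2.resize(im[y0:y0+78,x0:x0+78],None,fx=F,fy=F,interpolation=cv2.INTER_CUBIC)
    for Z,r in[(0,.06),(.065,.06),(.065,.056)]:
        P=((proj(s,ring(.608,.2302,Z,r))+.5-[x0,y0])*F).round().astype(int);cv2.polylines(cr,[P],True,(0,255,0) if r==.06 else (0,0,255),1)
    out.append(cr)
    w=sil(s,.608,.2302,JAR)>.5;ys,xs=np.nonzero(w);print(c,xs.min(),ys.min(),xs.max()+1,ys.max()+1)
    for o in bot.cut_out("wide_jar",c)[:1]: print(o["rect"])
cv2.imwrite("pics/j4.png",np.hstack(out))
E
```

```text
top 150 89 221 157
[156.8, 96.3, 223.5, 156.6]
scene 422 153 478 208
[421.8, 153.4, 476.0, 206.0]
```

View pics/j4.png

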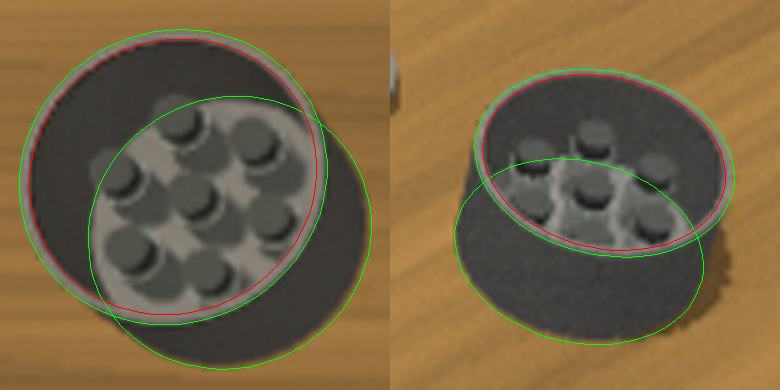

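The rim model at (0.608, 0.230) fits both views within a pixel. The lid is within 1–2 mm of it, so I'll lower.

Request:
apply_moves:
  rows:
    - [[0, -0.001, 0.001, -0.02, 0], [0, 0, 0, -0.025, 0], [0, 0, 0, -0.02, 0], [0, 0, 0, -0.01, 0], [0, 0, 0, -0.005, 0], [0, 0, 0, -0.004, 0], [0, 0, 0, -0.002, 0], [0, 0, 0, 0, 0]]

```text
time: 7.95
tcp_pos: [0.6088, 0.2317, 0.0836]
orientation: [0.126, 0.992, 0.0, 0.001]
force: [-0.3, -0.2, -3.2]
width: 0.0243
grasp_force: 59.3
```

Request:
apply_moves:
  rows:
    - [[0, 0, 0, -0.001, 0], [0, 0, 0, -0.001, 0], [0, 0, 0, 0, 0]]

```text
time: 8.25
tcp_pos: [0.6084, 0.2316, 0.0812]
orientation: [0.126, 0.992, 0.0, 0.0]
force: [-1.0, -0.1, -2.3]
width: 0.0241
grasp_force: 59.3
```

Request:
apply_moves:
  rows:
    - [[0, 0, 0, -0.001, 0], [0, 0, 0, -0.001, 0], [0, 0, 0, 0, 0]]

```text
time: 8.55
tcp_pos: [0.6082, 0.2315, 0.0787]
orientation: [0.126, 0.992, -0.0, -0.0]
force: [0.8, 0.4, -3.9]
width: 0.0244
grasp_force: 59.3
```

Request:
apply_moves:
  rows:
    - [[0, 0, 0, -0.001, 0], [0, 0, 0, 0, 0], [0, 0, 0, 0, 0]]

```text
time: 8.85
tcp_pos: [0.6084, 0.2316, 0.0784]
orientation: [0.126, 0.992, 0.0, 0.0]
force: [-1.9, -0.9, -0.1]
width: 0.0242
grasp_force: 59.7
```

Request:
apply_moves:
  rows:
    - [[0, 0, 0, -0.001, 0], [0, 0, 0, 0, 0], [0, 0, 0, 0, 0]]

```text
time: 9.15
tcp_pos: [0.6084, 0.2316, 0.0784]
orientation: [0.126, 0.992, 0.0, 0.0]
force: [-4.2, -0.9, 5.4]
width: 0.0243
grasp_force: 60.1
```

Contact at TCP z 0.078, which matches the seated height (0.025 + 0.053). Releasing gently.

Request:
apply_moves:
  rows:
    - [[30, 0, 0, 0, 0], [40, 0, 0, 0, 0], [60, 0, 0, 0, 0], [90, 0, 0, 0, 0], [100, 0, 0, 0, 0], [100, 0, 0, 0, 0], [100, 0, 0, 0, 0]]

```text
time: 9.85
tcp_pos: [0.6084, 0.2316, 0.0768]
orientation: [0.126, 0.992, -0.0, -0.0]
force: [0.2, 0.3, 0.4]
width: 0.0853
grasp_force: 0.0
```

Request:
apply_moves:
  rows:
    - [[100, 0, 0, 0.01, 0], [100, 0, 0, 0.02, 0], [100, 0, 0, 0.04, 0], [100, 0, 0, 0.04, 0], [100, 0, 0, 0.03, 0], [100, 0, 0, 0, 0], [100, 0, 0, 0, 0]]

```text
time: 10.55
tcp_pos: [0.6089, 0.2318, 0.2188]
orientation: [0.126, 0.992, 0.001, 0.001]
force: [0.3, -0.1, -0.7]
width: 0.0853
grasp_force: 0.0
```

```bash
python3 - <<'E'
from h import *
st=bot.sense();print(st["time"],st["tcp_pos"],st["force"],st["width"])
out=[]
for c in("scene","wrist"):
    s=bot.snapshot(c);im=s["pixels"].copy()
    for Z,r,k in[(.07,.068,(0,0,255)),(.104,.013,(0,0,255)),(0,.06,(0,255,0))]: cv2.polylines(im,[proj(s,ring(.608,.231,Z,r)).round().astype(int)],True,k,1)
    out.append(cv2.resize(im[100:250,370:520],(400,400),interpolation=cv2.INTER_CUBIC) if c=="scene" else im[:,120:520])
cv2.imwrite("pics/e5.png",np.hstack(out))
E
```

```text
10.55 [0.60894675 0.23181257 0.21877588] [ 0.28764052 -0.1223145  -0.73356019] 0.08526514086197438
```

View pics/e5.png

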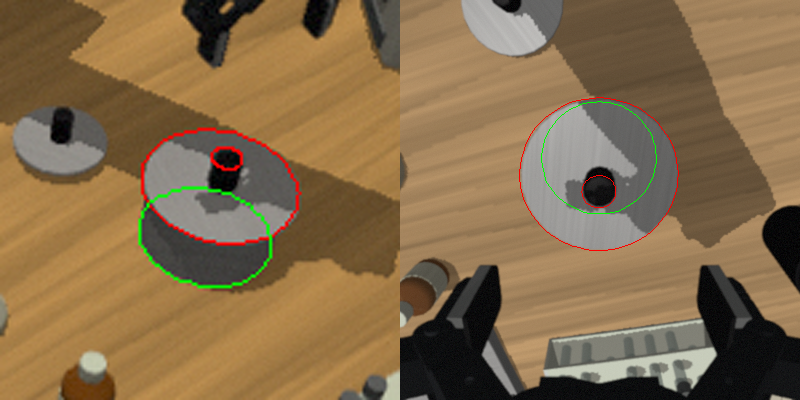

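Both views show the lid seated level at the predicted height, knob up, with the disc and knob outlines matching. The jar's base is where it was. Handing in.

```bash
python3 -c "
from workcell import bot
print(bot.finish_job())"
```

```text
the job is handed in; nothing more can be done
None
```

The large steel lid is on the wide jar, lowered until it touched the rim; the last pictures show it level and fully home, knob up, with the jar where it stood and the narrow jar and small lid never touched, and I handed the job in at about 10.6 s.

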